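# Empty and brush out the core moulds

## Task

Put every asphalt core, those standing in the moulds and the short one if it is on the bench, in the steel tray, standing or lying. Then scrub the three moulds with the long brush in the order small, medium, large: in each, push the brush right down to the floor, draw it up until its bristle end is at the mouth, and push it right down again. Put the brush back in its stand bristles down, and leave the moulds standing about where they are and the other things on the bench alone.

Things in the scene. Friction and masses are not known exactly. Their poses are not given: they have to be found in the camera images.
- mould_small: the small mould: a heavy loose upright steel tube (0.9 kg), outside 54 mm wide, bore 44 mm wide, rim 76 mm above the bench, closed inside floor 8 mm above the bench, on a round base plate 80 mm wide with a clamp lug on each side low down (up to 30 mm high). Always present. Origin: centre of its underside; z up
- core_small: the black asphalt core of the small mould: a cylinder 38 mm wide, 103 mm long, about 269 g. At the start, if present, it stands loosely in that mould and sticks 35 mm out of the rim; in some runs it is absent and the mould is empty. Origin: centre of its lower end face; z along its axis
- core_small_mid (a point): the middle of that core (51.5 mm above its lower end face, on its axis)
- mould_medium: the medium mould: a heavy loose upright steel tube (0.9 kg), outside 64 mm wide, bore 54 mm wide, rim 90 mm above the bench, closed inside floor 8 mm above the bench, on a round base plate 90 mm wide with a clamp lug on each side low down (up to 30 mm high). Always present. Origin: centre of its underside; z up
- core_medium: the black asphalt core of the medium mould: a cylinder 48 mm wide, 117 mm long, about 487 g. At the start, if present, it stands loosely in that mould and sticks 35 mm out of the rim; in some runs it is absent and the mould is empty. Origin: centre of its lower end face; z along its axis
- core_medium_mid (a point): the middle of that core (58.5 mm above its lower end face, on its axis)
- mould_large: the large mould: a heavy loose upright steel tube (0.9 kg), outside 74 mm wide, bore 64 mm wide, rim 104 mm above the bench, closed inside floor 8 mm above the bench, on a round base plate 100 mm wide with a clamp lug on each side low down (up to 30 mm high). Always present. Origin: centre of its underside; z up
- core_large: the black asphalt core of the large mould: a cylinder 58 mm wide, 131 mm long, about 796 g. At the start, if present, it stands loosely in that mould and sticks 35 mm out of the rim; in some runs it is absent and the mould is empty. Origin: centre of its lower end face; z along its axis
- core_large_mid (a point): the middle of that core (65.5 mm above its lower end face, on its axis)
- core_short: a short black asphalt core, a cylinder 50 mm wide, 45 mm long, about 200 g, that stands on the bench beside the moulds at the start; it too is absent in some runs. Origin: centre of its lower end face; z along its axis
- core_short_mid (a point): the middle of the short core (22.5 mm above its lower end face, on its axis)
- brush: long round brush, 225 mm overall, 140 g, standing bristles down in its stand: bristle head 32 mm wide from 0 to 75 mm, stiff in this simulation, with a flat end; steel stem 9 mm wide up to 165 mm; round wooden handle 22 mm wide from 165 to 225 mm. Origin: centre of its flat bristle end; z along the stem towards the handle
- brush_tip (a point): centre of the brush's flat bristle end (same point as the brush's origin)
- stand: fixed grey brush stand: an upright cup, bore 46 mm wide, outside 54 mm, rim 70 mm above the bench, floor 6 mm above the bench, round base plate 90 mm wide, 6 mm thick. Origin: centre of its underside
- stand_floor (a point): centre of the inside floor of the brush stand
- tray: fixed open steel tray with a sheet of paper in it, 260 mm (its x) by 340 mm (its y), walls 4 mm thick and 22 mm high, floor 4 mm thick. Origin: centre of its underside
- puck_a: bystander to be left alone: a black asphalt disc 100 mm wide, 50 mm high. Origin: centre of its underside
- puck_b: bystander to be left alone: a black asphalt disc 100 mm wide, 35 mm high. Origin: centre of its underside
- spatula: bystander to be left alone: a hand spatula. Origin: on its underside, near its middle
- wrench: bystander to be left alone: a steel wrench. Origin: on its underside, near its middle
- tin: bystander to be left alone: an open aluminium tin 70 mm wide, 50 mm high. Origin: centre of its underside
- weight: bystander to be left alone: a brass weight 40 mm wide, 40 mm high. Origin: centre of its underside
- blank: bystander to be left alone: a dark steel block 70 x 50 x 30 mm. Origin: centre of its underside
Not all that is in view belongs to the job. There is more than one size of the brush; the job needs the largest.

How it is judged:
On the way, in this order (a step that is already met when the one before it is completed fails the run):
1. all the cores that are there are in the tray together (middle inside its walls) (x of core_small_mid in the frame of tray between -0.126 and 0.126 m and y of core_small_mid in the frame of tray between -0.166 and 0.166 m and z of each of core_small_mid, core_medium_mid, core_large_mid, core_short_mid in the frame of tray below 0.1 m and x of core_medium_mid in the frame of tray between -0.126 and 0.126 m and y of core_medium_mid in the frame of tray between -0.166 and 0.166 m and x of core_large_mid in the frame of tray between -0.126 and 0.126 m and y of core_large_mid in the frame of tray between -0.166 and 0.166 m and x of core_short_mid in the frame of tray between -0.126 and 0.126 m and y of core_short_mid in the frame of tray between -0.166 and 0.166 m), for 0.2 s.
2. the held brush reaches the floor of the small mould (tip within 14 mm of it) (z of brush_tip in the frame of mould_small between 0 and 0.022 m and horizontal distance between brush_tip and mould_small below 0.022 m and contact force between the fingers and brush above 0.5 N), for 0.05 s.
3. it is drawn up in the small mould (tip at least 47 mm above the floor) (z of brush_tip in the frame of mould_small above 0.055 m and horizontal distance between brush_tip and mould_small below 0.06 m and contact force between the fingers and brush above 0.5 N), for 0.02 s.
4. it reaches the floor of the small mould a second time (all of step 2), for 0.05 s.
5. the held brush reaches the floor of the medium mould (tip within 14 mm of it) (z of brush_tip in the frame of mould_medium between 0 and 0.022 m and horizontal distance between brush_tip and mould_medium below 0.027 m and contact force between the fingers and brush above 0.5 N), for 0.05 s.
6. it is drawn up in the medium mould (tip at least 47 mm above the floor) (z of brush_tip in the frame of mould_medium above 0.055 m and horizontal distance between brush_tip and mould_medium below 0.06 m and contact force between the fingers and brush above 0.5 N), for 0.02 s.
7. it reaches the floor of the medium mould a second time (all of step 5), for 0.05 s.
8. the held brush reaches the floor of the large mould (tip within 14 mm of it) (z of brush_tip in the frame of mould_large between 0 and 0.022 m and horizontal distance between brush_tip and mould_large below 0.032 m and contact force between the fingers and brush above 0.5 N), for 0.05 s.
9. it is drawn up in the large mould (tip at least 47 mm above the floor) (z of brush_tip in the frame of mould_large above 0.055 m and horizontal distance between brush_tip and mould_large below 0.06 m and contact force between the fingers and brush above 0.5 N), for 0.02 s.
10. it reaches the floor of the large mould a second time (all of step 8), for 0.05 s.
At the end, for the whole second after the job is handed in: Each core's middle is within the tray's walls, under 100 mm above its underside, at rest; moulds upright (under 0.1 rad) within 150 mm of their starts; brush tip within 20 mm of the stand's axis and 14 mm of its floor, tilt under 0.4 rad, at rest; bystanders moved under 60 mm (all of step 1 and linear speed of each of core_small, core_medium, core_large, core_short, brush below 0.03 m/s and angle between each of mould_small, mould_medium, mould_large's own z axis and vertical below 0.1 rad and height (world z) of each of mould_small, mould_medium, mould_large below 0.008 m and distance of each of mould_small, mould_medium, mould_large from where it was at the start of the episode below 0.15 m and horizontal distance between brush_tip and stand_floor below 0.02 m and z of brush_tip in the frame of stand below 0.02 m and angle between brush's own z axis and vertical below 0.4 rad and distance of each of puck_a, puck_b, spatula, wrench, tin, weight, blank from where it was at the start of the episode below 0.06 m); the robot touches nothing.
Of core_small, core_medium, core_large, core_short only 2 to 4 are there at a start; the rules pass over those that are not, and their reading is None.
At some moment in a run one of core_small, core_medium, core_large, core_short may be knocked a few centimetres aside while the robot is not near it.
It also fails if it takes over 210 s, if anything falls off the work surface, if the arm or the gripper's body presses on something with over 40 N, if the wrist force passes 120 N, or if a joint passes its speed limit or range.

## Robot

A 6-joint arm with a two-finger parallel gripper is mounted at the origin on the work surface. World frame = base frame: x ahead of the robot, y to its left, z up, the work surface at z = 0. Lengths are in m, angles in rad, forces in N, time in s.
With the tool pointing down it reaches from about 0.35 to 0.85 m from the base axis. Payload 8.1 kg.
Tool frame: the origin (TCP) lies between the finger pads; the fingertips stand 11 mm ahead of it and the grasp point (between the pads) lies 8 mm behind it (robot.tips_ahead is the distance from the TCP to the fingertips, in m); z points along the fingers, y is the line along which they close (so a half turn about z gives the same grasp; the last joint's range is limited). The gripper opens to 93 mm and grips with 3 to 60 N. Pads are 15 mm wide; open, the fingers measure 128 mm over their backs; the gripper's body (75 mm by 188 mm) begins 65 mm behind the grasp point.
Start: joints at [-1.198, 0.13, 1.488, -0, 1.523, -0.085], TCP at [0.265, -0.538, 0.23] pointing down, gripper open.
Joint ranges: [-2.96, 2.96], [-0.89, 2.26], [0.02, 2.5], [-1.34, 4.48], [0, 2.73], [-2.66, 2.66]. Speed limits (rad/s): [2.39, 2.39, 2.79, 3.14, 3.14, 3.14].

## Interface

Orientations are given as a rotation vector (axis times angle).
In Python, from plant import robot gives the robot as it stands. The module is installed in compiled form; this text tells all that it offers.
- The arm moves only by the tool move_arm, never from a script. Its argument "deltas" is one flat list of numbers, 7 for each row, row after row: the shift along the tool's x, y, z in m, then the turn, a rotation vector about the tool's x, y, z in rad, then the opening, from 0 (shut) to 1 (fully open). A call has 1 to 12 rows; each row is the pose to reach, as a shift and turn from the pose commanded when the call began, along the tool's axes at that moment; what a row does not reach only later rows make up. A row lasts 1/8 s, in which the tool goes at most 62.5 mm and 10.7 degrees, less where a joint would pass 70% of its speed; a pose out of reach is approached as far as the arm can. A call with a gripper value outside its range is refused whole. The fingers move at their own pace and stop on an object; "squeeze" is the grip in N (left out, the last holds). Time passes only in rows, so rows that repeat a pose let the fingers close. It gives the time, the measured TCP pose, the force, the opening and the grip force at its end, in the units of the state.
- robot.read_state(): the state, without advancing time (a new reading comes with each control period).
- robot.read_camera(name): name is "scene" or "top" or "wrist"; returns (picture, depth): 480x640x3 uint8, red, green, blue; 480x640 float32, m along the optical axis (not along the pixel's ray), 0 where there is no reading.
- robot.camera_model(name): a dict with "K" (3x3 intrinsics, pixels), "R" (3x3) and "t" (3): a world point X has camera coordinates R X + t; the wrist camera has in their place "tool_from_camera" (4x4, takes a point from camera to tool coordinates, whose origin is the TCP and whose axes are the flange's). Camera axes: x right, y down, z forward; pixel columns grow to the right and rows downward; lengths in m; the calibration is good to about 2 mm. The wrist camera is an equidistant fisheye: a pixel r from the principal point sees the ray r / f radians off the axis. A picture is of the moment at which its call begins: read the wrist's pose just before it. camera_model takes no time and is no camera call.
- robot.close_job(): hands the job in; it is judged then, once.
Trained networks look in the newest picture that a camera, given by its name, has taken for a name from the list of things; names that differ only in an ending like _2 or _b are one class to them, and where a whole thing is asked for, a point or a joint stands for the part that bears it (a point fixed in the world has none). Each returns a list of dicts, best first, with "confidence" (0 to 1); they miss things now and then, are a little off and sometimes report something else, mostly with a low value. They report only what shows in the picture. A call takes as long as a camera call. They do not tell look-alikes from the thing itself.
- robot.recognise(camera, label): "uv" ([column, row] in pixels, amid what is visible of it).
The state is a dict: "t": time; "q": joint angles; "dq": joint speeds; "joint_torque": joint torques, N m; "tool_pos": TCP position; "orientation": TCP orientation; "force": force on the tool from outside, world axes, zero at the start; "wrist_torque": the same for the moment, N m; "opening": finger opening in m; "gripper_force": force on a finger pad.
Only numpy, scipy, OpenCV 4.12 (cv2) and the standard library are available. Lean on these libraries where they do the work, as an engineer would, in place of code of your own. Each camera call takes 0.05 s, during which the arm holds its last target. There are 200 camera calls.

## Working session

There is one attempt and no reset: what is moved stays moved. The work goes in short steps, Python scripts to look and compute and a tool call to move; the robot and the scene stay as the last step left them, time stands still between calls to the robot, and variables do not carry over. Pictures are saved under pics/ and viewed, at most 14 in all, crops included, and the job is handed in when it is done.

Besides the shell and the picture viewer there is one more tool, called after ">>>" by a JSON object that holds its "op" and its "data", one argument or row to a line. move_arm: Moves the arm, as the interface text tells. Its arguments: {"type":"object","properties":{"deltas":{"type":"array","items":{"type":"number"}},"squeeze":{"type":"number"}},"required":["deltas"]}

```bash
mkdir -p pics
cat > h.py <<'E'
import numpy as np, cv2
from plant import robot
from scipy.spatial.transform import Rotation as Ro
def cloud(name):
    img,d=robot.read_camera(name); m=robot.camera_model(name)
    K,R,t=[np.array(m[k]) for k in("K","R","t")]
    v,u=np.mgrid[0:480,0:640]
    P=np.stack([(u-K[0,2])/K[0,0]*d,(v-K[1,2])/K[1,1]*d,d],-1)
    W=(P-t)@R
    W[d==0]=np.nan
    return img,d,W
def save(img,n): cv2.imwrite(f"pics/{n}.png",img[:,:,::-1])
E
python3 - <<'E'
from h import *
for n in("top","scene"):
    i,d,W=cloud(n); save(i,n); np.save(n+"W.npy",W)
    for l in ["mould_small","mould_medium","mould_large","core_small","core_medium","core_large","core_short","brush","stand","tray","puck_a","tin","weight","blank"]:
        print(n,l,[(np.round(r["uv"]).astype(int).tolist(),round(r["confidence"],2),np.round(W[int(r["uv"][1]),int(r["uv"][0])],3).tolist()) for r in robot.recognise(n,l)][:5])
s=robot.read_state();print(s)
E
```

```text
top mould_small [([407, 246], 0.73, [0.573, -0.295, 0.056])]
top mould_medium [([350, 252], 0.61, [0.556, -0.154, 0.058]), ([362, 183], 0.31, [0.751, -0.189, 0.005]), ([294, 233], 0.3, [0.614, -0.009, 0.009])]
top mould_large [([294, 232], 0.75, [0.614, -0.009, 0.009]), ([297, 179], 0.46, [0.75, -0.013, 0.037])]
top core_small [([417, 236], 0.53, [0.592, -0.309, 0.113])]
top core_medium [([360, 237], 0.59, [0.583, -0.171, 0.127])]
top core_large []
top core_short [([360, 238], 0.36, [0.58, -0.173, 0.129])]
top brush [([326, 302], 0.73, [0.43, -0.092, 0.081]), ([330, 346], 0.56, [0.331, -0.101, 0.155]), ([320, 301], 0.45, [0.436, -0.077, 0.007])]
top stand [([323, 305], 0.69, [0.424, -0.084, 0.004]), ([296, 179], 0.49, [0.753, -0.013, 0.039])]
top tray [([200, 273], 0.79, [0.506, 0.238, 0.008]), ([443, 210], 0.56, [0.673, -0.396, 0.041])]
top puck_a [([256, 177], 0.81, [0.753, 0.09, 0.052]), ([296, 174], 0.56, [0.764, -0.013, 0.037])]
top tin [([471, 280], 0.94, [0.492, -0.472, 0.009]), ([323, 303], 0.63, [0.427, -0.087, 0.082])]
top weight [([363, 184], 0.67, [0.748, -0.192, 0.004]),
[... 1321 characters left out ...]
8])]
{'t': 1.5, 'q': array([-1.19839970e+00,  1.30397939e-01,  1.48818094e+00,  1.78101071e-05,
        1.52300209e+00, -8.54039259e-02]), 'dq': array([-7.57144930e-04,  5.43421164e-04,  2.14448093e-04,  1.44713520e-03,
        6.13921771e-07,  4.54191224e-04]), 'joint_torque': array([ 1.13517012e-04, -5.59747303e+01, -4.92045736e+01,  7.67856091e-02,
        2.26055406e-02,  2.61150223e-05]), 'tool_pos': array([ 0.26521427, -0.53821648,  0.22964693]), 'orientation': array([3.05964050e+00, 7.12844832e-01, 3.02804952e-05]), 'force': array([0.24448551, 0.49495751, 0.31255011]), 'wrist_torque': array([-0.05876969, -0.02351409, -0.01838254]), 'gripper_force': 0.0, 'opening': 0.09305928189725661}
```

View pics/top.png

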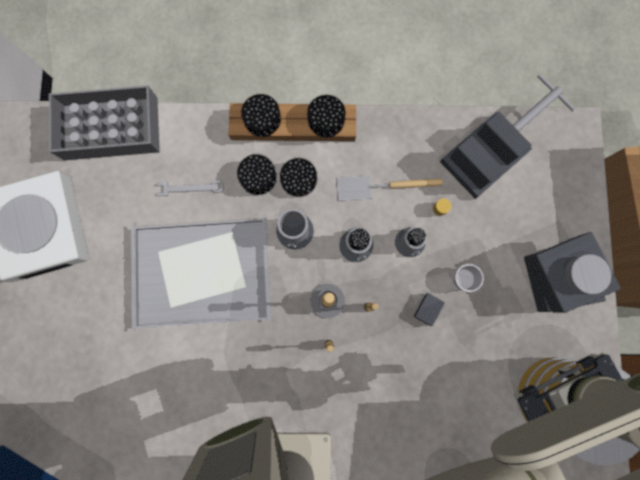

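View pics/scene.png

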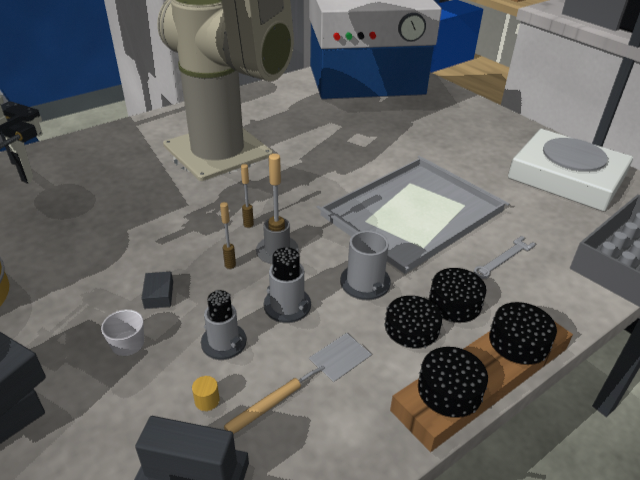

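The top view shows:
- Tray at (200,273), with the paper in it.
- Moulds at (415,240) small with core, (358,243) medium with core, and (293,228) large and empty. There is no short core.
- Candidates for the brush are three wooden handles: (328,300) in the stand, and (372,307) and (330,345) standing free.

In the scene view, the handle at (275,165) is clearly the longest and stands in the grey stand, so I choose that one. Black look-alikes for cores are the four 100 mm pucks, all too wide.

Run:
```python
from h import *
from scipy.optimize import least_squares
img=cv2.imread("pics/scene.png")
cv2.imwrite("pics/crop.png",cv2.resize(img[130:360,170:410],None,fx=2.4,fy=2.4))
W=np.concatenate([np.load(n+"W.npy").reshape(-1,3) for n in("top","scene")]); 
T=np.load("topW.npy").reshape(-1,3);S=np.load("sceneW.npy").reshape(-1,3)
def sel(P,c,r,z0,z1):
    k=(np.hypot(*(P[:,:2]-c).T)<r)&(P[:,2]>z0)&(P[:,2]<z1);return P[k]
def fit(P,r,c):
    f=lambda p:np.hypot(P[:,0]-p[0],P[:,1]-p[1])-r
    s=least_squares(f,c,loss="soft_l1",f_scale=.002);return s.x.round(4),len(P),np.abs(s.fun).mean().round(4)
for n,c,ztop,rb in(("small",(.585,-.306),.111,.027),("med",(.575,-.17),.125,.032)):
    for nm,P in(("T",T),("S",S)):
        q=sel(P,c,.06,ztop-.006,ztop+.01);print(n,nm,"top",((q[:,:2].max(0)+q[:,:2].min(0))/2).round(4),np.ptp(q[:,:2],axis=0).round(3),np.median(q[:,2]).round(4),len(q))
        q=sel(P,c,.07,.035,ztop-.05);print("  wall",fit(q,rb,c))
for nm,P in(("T",T),("S",S)):
    q=sel(P,(.62,-.015),.07,.095,.115);print("large rim",nm,fit(q,.0345,(.62,-.015)),((q[:,:2].max(0)+q[:,:2].min(0))/2).round(4))
    q=sel(P,(.62,-.015),.07,.035,.09);print(" all",((q[:,:2].max(0)+q[:,:2].min(0))/2).round(4),fit(q,.037,(.62,-.015)))
    for c in((.435,-.09),(.42,-.2),(.33,-.103)):
        q=sel(P,c,.05,.08,.3);
        if len(q):print("brush",nm,c,"zmax",q[:,2].max().round(3),len(q));h=q[q[:,2]>q[:,2].max()-.05];print("   handle",h.mean(0).round(4))
    q=sel(P,(.435,-.09),.05,.02,.066);print(" stand",fit(q,.027,(.435,-.09)))
    q=sel(P,(.51,.24),.28,.017,.026);q=q[q[:,1]>.04];print("tray",q.min(0).round(3),q.max(0).round(3), cv2.minAreaRect(q[:,:2].astype(np.float32)))
```

```text
small T top [ 0.5905 -0.3142] [0.037 0.039] 0.1125 199
  wall (array([ 0.5907, -0.3153]), 54, np.float64(0.0013))
small S top [ 0.5921 -0.314 ] [0.039 0.039] 0.1111 338
  wall (array([ 0.5909, -0.3143]), 333, np.float64(0.0008))
med T top [ 0.5811 -0.1733] [0.05  0.047] 0.1263 317
  wall (array([ 0.5811, -0.1736]), 67, np.float64(0.0018))
med S top [ 0.5817 -0.1737] [0.049 0.047] 0.1251 428
  wall (array([ 0.5815, -0.1719]), 538, np.float64(0.0009))
large rim T (array([ 0.617 , -0.0111]), 217, np.float64(0.0014)) [ 0.6183 -0.0106]
 all [ 0.6156 -0.0132] (array([ 0.614 , -0.0121]), 223, np.float64(0.0026))
brush T (0.435, -0.09) zmax 0.238 141
   handle [ 0.4346 -0.0987  0.2304]
brush T (0.42, -0.2) zmax 0.16 42
   handle [ 0.4193 -0.2029  0.1532]
brush T (0.33, -0.103) zmax 0.16 45
   handle [ 0.3254 -0.1026  0.153 ]
 stand (array([ 0.4322, -0.0954]), 29, np.float64(0.0033))
tray [0.354 0.044 0.017] [0.738 0.415 0.026] ((0.548396110534668, 0.22977310419082642), (0.36456283926963806, 0.3622411787509918), 4.2715630531311035)
large rim S (array([ 0.6204, -0.0116]), 435, np.float64(0.0015)) [ 0.6199 -0.0106]
 all [ 0.621  -0.0122] (array([ 0.6194, -0.0108]), 1209, np.float64(0.0023))
brush S (0.435, -0.09) zmax 0.233 579
   handle [ 0.4418 -0.1022  0.2108]
brush S (0.42, -0.2) zmax 0.157 201
   handle [ 0.4245 -0.2059  0.1369]
brush S (0.33, -0.103) zmax 0.158 175
   handle [ 0.3294 -0.105   0.1367]
 stand (array([ 0.435, -0.098]), 471, np.float64(0.0017))
tray [0.354 0.045 0.017] [0.722 0.418 0.026] ((0.5378189086914062, 0.23213763535022736), (0.3434622585773468, 0.36125317215919495), 4.22028112411499)
```

View pics/crop.png

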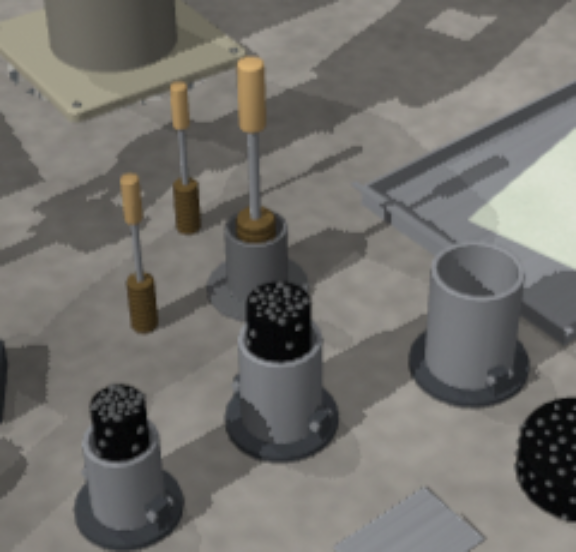

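The crop confirms it. The long brush stands in the stand, with its top at z≈0.235 against an expected 0.231, and the two small brushes stand free with tops at about 0.158. The small and medium cores stick out of their moulds and the large mould is empty. The heights 0.111 and 0.125 match the expected sizes. I'm moving to the small core now, with the tool turned square to the world.

>>> {"op": "move_arm", "data": {
  "deltas": [0.391,-0.056,0,0,0,0.458,0.7,0.391,-0.056,0,0,0,0.458,0.7,0.391,-0.056,0,0,0,0.458,0.7,0.391,-0.056,0,0,0,0.458,0.7,0.391,-0.056,0,0,0,0.458,0.7,0.391,-0.056,0,0,0,0.458,0.7,0.391,-0.056,0,0,0,0.458,0.7,0.391,-0.056,0,0,0,0.458,0.7,0.391,-0.056,0,0,0,0.458,0.7,0.391,-0.056,0,0,0,0.458,0.7],
  "squeeze": 25
}}

```text
t: 2.75
tool_pos: [0.5902, -0.3163, 0.2298]
orientation: [3.141, -0.003, -0.0]
force: [0.3, -0.9, 0.8]
opening: 0.0651
gripper_force: 0.0
```

>>> {"op": "move_arm", "data": {
  "deltas": [0.001,-0.002,0.06,0,0,0,0.7,0.001,-0.002,0.1,0,0,0,0.7,0.001,-0.002,0.125,0,0,0,0.7,0.001,-0.002,0.137,0,0,0,0.7,0.001,-0.002,0.137,0,0,0,0.7,0.001,-0.002,0.137,0,0,0,0.35,0.001,-0.002,0.137,0,0,0,0.3,0.001,-0.002,0.137,0,0,0,0.3,0.001,-0.002,0.137,0,0,0,0.3,0.001,-0.002,0.137,0,0,0,0.3],
  "squeeze": 25
}}

```text
t: 4.0
tool_pos: [0.5927, -0.3135, 0.0935]
orientation: [3.141, -0.0, 0.002]
force: [-0.2, -0.5, 5.0]
opening: 0.038
gripper_force: 25.0
```

>>> {"op": "move_arm", "data": {
  "deltas": [0,0,-0.025,0,0,0,0.3,0,0,-0.06,0,0,0,0.3,0,0,-0.1,0,0,0,0.3,0,0,-0.14,0,0,0,0.3,0,0,-0.16,0,0,0,0.3,0,0,-0.16,0,0,0,0.3]
}}

```text
t: 4.75
tool_pos: [0.5928, -0.3135, 0.2537]
orientation: [3.14, -0.0, 0.003]
force: [0.9, 0.1, -2.8]
opening: 0.0375
gripper_force: 25.0
```

>>> {"op": "move_arm", "data": {
  "deltas": [-0.002,-0.03,0,0,0,0,0.3,-0.005,-0.08,0,0,0,0,0.3,-0.01,-0.135,0,0,0,0,0.3,-0.015,-0.19,0,0,0,0,0.3,-0.02,-0.245,0,0,0,0,0.3,-0.03,-0.3,0,0,0,0,0.3,-0.035,-0.355,0,0,0,0,0.3,-0.045,-0.41,0,0,0,0,0.3,-0.05,-0.465,0,0,0,0,0.3,-0.055,-0.52,0,0,0,0,0.3,-0.063,-0.575,0,0,0,0,0.3,-0.063,-0.61,0,0,0,0,0.3]
}}

```text
t: 6.25
tool_pos: [0.5272, 0.299, 0.2493]
orientation: [3.14, 0.003, -0.007]
force: [0.6, 0.0, -2.0]
opening: 0.0372
gripper_force: 25.0
```

Run:
```python
from h import *
i,d,W=cloud("scene"); save(i,"scene2")
s=robot.read_state();print(s["tool_pos"],s["force"],s["q"].round(2))
P=W.reshape(-1,3)
q=P[(P[:,2]>.017)&(P[:,2]<.026)&(P[:,1]>.04)&(P[:,1]<.43)&(P[:,0]<.66)&(P[:,0]>.33)]
print(cv2.minAreaRect(q[:,:2].astype(np.float32)))
p=P[(abs(P[:,0]-.53)<.07)&(abs(P[:,1]-.3)<.07)&(P[:,2]>.08)&(P[:,2]<.24)]
print("core low",np.percentile(p[:,2],[0,1,5]),p[p[:,2]<.22].mean(0))
```

```text
[0.52679219 0.30232608 0.24916024] [-3.44435287  1.41345833 -3.49400979] [0.43 0.15 1.44 0.   1.56 2.  ]
((0.502691388130188, 0.23293167352676392), (0.2773967683315277, 0.36045345664024353), 4.441259860992432)
core low [0.16379202 0.16542411 0.16903159] [0.53454657 0.28702364 0.19253532]
```

>>> {"op": "move_arm", "data": {
  "deltas": [0,0,0.05,0,0,0,0.3,0,0,0.1,0,0,0,0.3,0,0,0.135,0,0,0,0.3,0,0,0.15,0,0,0,0.3,0,0,0.158,0,0,0,0.3,0,0,0.158,0,0,0,0.3]
}}

```text
t: 7.05
tool_pos: [0.5297, 0.2969, 0.0951]
orientation: [-3.141, 0.0, -0.001]
force: [0.1, -0.3, -2.5]
opening: 0.0375
gripper_force: 25.0
```

>>> {"op": "move_arm", "data": {
  "deltas": [0,0,0.003,0,0,0,0.3,0,0,0.005,0,0,0,0.3,0,0,0.005,0,0,0,0.3]
}}

```text
t: 7.42
tool_pos: [0.5295, 0.2969, 0.09]
orientation: [-3.141, 0.0, -0.001]
force: [0.5, 0.2, -3.3]
opening: 0.0374
gripper_force: 25.0
```

Still hanging, so I lower it until it touches.

>>> {"op": "move_arm", "data": {
  "deltas": [0,0,0.001,0,0,0,0.3,0,0,0.002,0,0,0,0.3,0,0,0.002,0,0,0,0.3]
}}

```text
t: 7.8
tool_pos: [0.5301, 0.297, 0.0895]
orientation: [-3.141, 0.0, -0.003]
force: [-3.2, -1.4, 7.5]
opening: 0.0379
gripper_force: 25.0
```

Touched. Now open and rise.

>>> {"op": "move_arm", "data": {
  "deltas": [0,0,-0.001,0,0,0,0.45,0,0,-0.001,0,0,0,0.6,0,0,-0.001,0,0,0,0.75,0,0,-0.001,0,0,0,0.75,0,0,-0.02,0,0,0,0.75,0,0,-0.06,0,0,0,0.75,0,0,-0.11,0,0,0,0.75,0,0,-0.16,0,0,0,0.75,0,0,-0.16,0,0,0,0.75]
}}

```text
t: 8.93
tool_pos: [0.532, 0.2981, 0.2555]
orientation: [-3.137, 0.0, -0.016]
force: [1.5, -0.3, 0.0]
opening: 0.07
gripper_force: 0.0
```

>>> {"op": "move_arm", "data": {
  "deltas": [0.02,0.04,0,0,0,0,0.8,0.04,0.1,0,0,0,0,0.8,0.05,0.16,0,0,0,0,0.8,0.051,0.22,0,0,0,0,0.8,0.051,0.28,0,0,0,0,0.8,0.051,0.34,0,0,0,0,0.8,0.051,0.4,0,0,0,0,0.8,0.051,0.45,0,0,0,0,0.8,0.051,0.47,0,0,0,0,0.8,0.051,0.47,0,0,0,0,0.8,0.051,0.47,0,0,0,0,0.8]
}}

```text
t: 10.3
tool_pos: [0.5803, -0.1716, 0.2476]
orientation: [-3.141, -0.002, 0.0]
force: [-0.3, 0.2, -0.5]
opening: 0.0744
gripper_force: 0.0
```

Run:
```python
from h import *
i,d,W=cloud("scene"); save(i,"scene3")
s=robot.read_state();print(s["tool_pos"],s["orientation"])
P=W.reshape(-1,3)
def box(c,r,z0,z1):
    q=P[(np.hypot(P[:,0]-c[0],P[:,1]-c[1])<r)&(P[:,2]>z0)&(P[:,2]<z1)];return ((q.max(0)+q.min(0))/2).round(4) if len(q) else None,len(q)
print("tray core",box((.53,.297),.08,.1,.115))
print("med core",box((.5815,-.173),.07,.117,.135))
```

```text
[ 0.58043509 -0.17139186  0.24765684] [-3.14100951e+00 -2.49179297e-03  5.91407714e-05]
tray core (array([0.5301, 0.2955, 0.1057]), 161)
med core (array([ 0.582 , -0.1732,  0.124 ]), 454)
```

View pics/scene3.png

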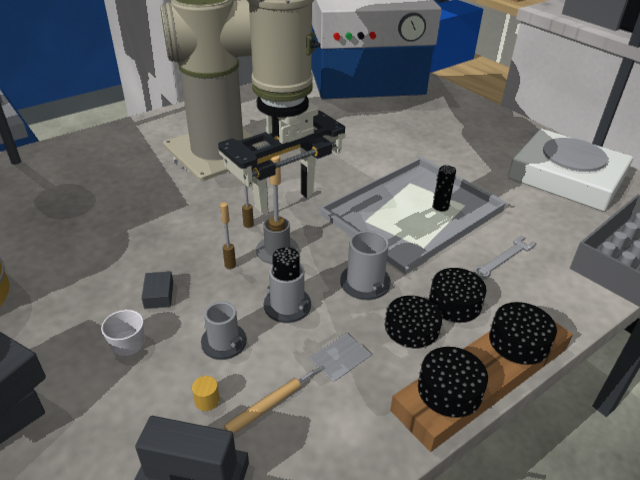

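The small core stands in the tray at (445,188) and the gripper is clear. The small mould is empty at (221,330). Now I go down on the medium core.

>>> {"op": "move_arm", "data": {
  "deltas": [0.001,0.002,0.05,0,0,0,0.8,0.001,0.002,0.1,0,0,0,0.8,0.001,0.002,0.13,0,0,0,0.8,0.001,0.002,0.141,0,0,0,0.8,0.001,0.002,0.141,0,0,0,0.8,0.001,0.002,0.141,0,0,0,0.5,0.001,0.002,0.141,0,0,0,0.4,0.001,0.002,0.141,0,0,0,0.4,0.001,0.002,0.141,0,0,0,0.4,0.001,0.002,0.141,0,0,0,0.4],
  "squeeze": 35
}}

```text
t: 11.6
tool_pos: [0.5819, -0.1751, 0.1076]
orientation: [3.142, -0.0, 0.002]
force: [1.5, 2.6, 6.0]
opening: 0.0473
gripper_force: 34.9
```

>>> {"op": "move_arm", "data": {
  "deltas": [0,0,-0.02,0,0,0,0.4,0,0,-0.05,0,0,0,0.4,0,0,-0.09,0,0,0,0.4,0,0,-0.13,0,0,0,0.4,0,0,-0.15,0,0,0,0.4,0,0,-0.15,0,0,0,0.4]
}}

```text
t: 12.35
tool_pos: [0.5819, -0.1756, 0.2583]
orientation: [3.14, -0.001, 0.004]
force: [0.1, -0.3, -4.9]
opening: 0.0478
gripper_force: 34.9
```

>>> {"op": "move_arm", "data": {
  "deltas": [0,-0.03,0,0,0,0,0.4,0,-0.08,0,0,0,0,0.4,-0.005,-0.13,0,0,0,0,0.4,-0.02,-0.18,0,0,0,0,0.4,-0.035,-0.23,0,0,0,0,0.4,-0.055,-0.28,0,0,0,0,0.4,-0.075,-0.325,0,0,0,0,0.4,-0.082,-0.345,0,0,0,0,0.4,-0.082,-0.345,0.06,0,0,0,0.4,-0.082,-0.345,0.11,0,0,0,0.4,-0.082,-0.345,0.145,0,0,0,0.4,-0.082,-0.345,0.145,0,0,0,0.4]
}}

```text
t: 13.85
tool_pos: [0.495, 0.1689, 0.1063]
orientation: [3.139, -0.0, -0.016]
force: [-0.7, -0.2, -3.3]
opening: 0.0478
gripper_force: 34.9
```

>>> {"op": "move_arm", "data": {
  "deltas": [0,0,0,0,0,0,0.4,0,0,0,0,0,0,0.4,0,0,0,0,0,0,0.4]
}}

```text
t: 14.22
tool_pos: [0.5003, 0.17, 0.1132]
orientation: [-3.141, 0.0, -0.004]
force: [0.6, -0.0, -4.9]
opening: 0.0476
gripper_force: 34.9
```

>>> {"op": "move_arm", "data": {
  "deltas": [0,0,0.005,0,0,0,0.4,0,0,0.007,0,0,0,0.4,0,0,0.0085,0,0,0,0.4,0,0,0.0095,0,0,0,0.4,0,0,0.0095,0,0,0,0.4]
}}

```text
t: 14.85
tool_pos: [0.4992, 0.1699, 0.102]
orientation: [3.142, -0.0, -0.0]
force: [0.3, -0.3, -4.3]
opening: 0.0478
gripper_force: 34.9
```

>>> {"op": "move_arm", "data": {
  "deltas": [0,0,0.001,0,0,0,0.4,0,0,0.002,0,0,0,0.4,0,0,0.002,0,0,0,0.4]
}}

```text
t: 15.22
tool_pos: [0.5003, 0.17, 0.1014]
orientation: [-3.141, 0.0, -0.003]
force: [-0.6, -0.8, 5.5]
opening: 0.0476
gripper_force: 34.9
```

>>> {"op": "move_arm", "data": {
  "deltas": [0,0,-0.001,0,0,0,0.55,0,0,-0.001,0,0,0,0.7,0,0,-0.001,0,0,0,0.85,0,0,-0.001,0,0,0,0.85,0,0,-0.02,0,0,0,0.85,0,0,-0.06,0,0,0,0.8,0,0,-0.11,0,0,0,0.8,0,0,-0.16,0,0,0,0.7,0,0,-0.19,0,0,0,0.7,0,0,-0.19,0,0,0,0.7]
}}

```text
t: 16.48
tool_pos: [0.5009, 0.1702, 0.295]
orientation: [-3.14, 0.0, -0.011]
force: [-0.0, 0.8, 0.2]
opening: 0.0651
gripper_force: 0.0
```

Run:
```python
from h import *
s=robot.read_state();print(s["tool_pos"],s["orientation"])
for n in("top","scene"):
    i,d,W=cloud(n); save(i,n+"4")
    P=W.reshape(-1,3)
    def box(c,r,z0,z1):
        q=P[(np.hypot(P[:,0]-c[0],P[:,1]-c[1])<r)&(P[:,2]>z0)&(P[:,2]<z1)];return (((q.max(0)+q.min(0))/2).round(4),np.ptp(q,axis=0).round(3)) if len(q) else None,len(q)
    print("tray cores",box((.53,.297),.06,.1,.115),box((.5,.17),.06,.113,.13))
    for z in(.09,.13,.18,.215,.226): print("brush",z,box((.437,-.099),.035,z,z+.015))
    print("stand",box((.437,-.099),.045,.06,.074))
    print("small rim",box((.59,-.314),.05,.07,.082)); print("med rim",box((.5815,-.173),.05,.084,.097));print("large rim",box((.62,-.011),.05,.098,.11))
```

```text
[0.50092651 0.17023565 0.29499482] [-3.13988623e+00  2.73106448e-04 -1.14004975e-02]
tray cores (None, 0) ((array([0.4805, 0.1686, 0.1197]), array([0.009, 0.026, 0.013])), 29)
brush 0.09 (None, 0)
brush 0.13 (None, 0)
brush 0.18 ((array([ 0.4286, -0.0961,  0.1908]), array([0.006, 0.015, 0.003])), 2)
brush 0.215 ((array([ 0.4341, -0.0987,  0.2282]), array([0.019, 0.021, 0.003])), 20)
brush 0.226 ((array([ 0.4351, -0.0987,  0.231 ]), array([0.021, 0.021, 0.009])), 86)
stand ((array([ 0.434 , -0.099 ,  0.0671]), array([0.051, 0.049, 0.013])), 98)
small rim ((array([ 0.5896, -0.3152,  0.0758]), array([0.053, 0.053, 0.011])), 144)
med rim ((array([ 0.5805, -0.1725,  0.0901]), array([0.063, 0.062, 0.012])), 171)
large rim ((array([ 0.6176, -0.0106,  0.1033]), array([0.074, 0.071, 0.01 ])), 197)
tray cores ((array([0.5292, 0.2958, 0.1067]), array([0.036, 0.038, 0.013])), 165) ((array([0.5019, 0.1701, 0.1194]), array([0.053, 0.048, 0.013])), 285)
brush 0.09 ((array([ 0.4385, -0.0995,  0.0975]), array([0.007, 0.009, 0.015])), 25)
brush 0.13 ((array([ 0.4379, -0.099 ,  0.1375]), array([0.01 , 0.01 , 0.014])), 32)
brush 0.18 ((array([ 0.4397, -0.0999,  0.1875]), array([0.02 , 0.021, 0.015])), 80)
brush 0.215 ((array([ 0.4372, -0.0995,  0.2225]), array([0.024, 0.021, 0.015])), 92)
brush 0.226 ((array([ 0.4372, -0.0995,  0.2299]), array([0.024, 0.021, 0.007])), 72)
stand ((array([ 0.4353, -0.0988,  0.0668]), array([0.057, 0.054, 0.014])), 258)
small rim ((array([ 0.5925, -0.3146,  0.0748]), array([0.055, 0.053, 0.009])), 314)
med rim ((array([ 0.5822, -0.1726,  0.0884]), array([0.067, 0.065, 0.009])), 320)
large rim ((array([ 0.619 , -0.011 ,  0.1026]), array([0.075, 0.075, 0.009])), 342)
```

>>> {"op": "move_arm", "data": {
  "deltas": [-0.01,0.05,0,0,0,0,0.6,-0.025,0.1,0,0,0,0,0.6,-0.04,0.16,0,0,0,0,0.6,-0.055,0.21,0,0,0,0,0.6,-0.064,0.255,0,0,0,0,0.6,-0.064,0.269,0,0,0,0,0.6,-0.064,0.269,0,0,0,0,0.6,-0.064,0.269,0,0,0,0,0.6,-0.064,0.269,0,0,0,0,0.6]
}}

```text
t: 17.7
tool_pos: [0.4355, -0.0979, 0.2899]
orientation: [-3.141, -0.003, 0.001]
force: [-0.2, -0.2, -0.8]
opening: 0.0558
gripper_force: 0.0
```

>>> {"op": "move_arm", "data": {
  "deltas": [0,0.001,0.04,0,0,0,0.6,0,0.001,0.075,0,0,0,0.6,0,0.001,0.095,0,0,0,0.6,0,0.001,0.095,0,0,0,0.6,0,0.001,0.095,0,0,0,0.3,0,0.001,0.095,0,0,0,0.15,0,0.001,0.095,0,0,0,0.1,0,0.001,0.095,0,0,0,0.1,0,0.001,0.095,0,0,0,0.1,0,0.001,0.095,0,0,0,0.1],
  "squeeze": 30
}}

```text
t: 18.95
tool_pos: [0.4355, -0.1003, 0.1956]
orientation: [3.141, -0.0, 0.001]
force: [-0.9, -0.1, 3.2]
opening: 0.0214
gripper_force: 30.0
```

>>> {"op": "move_arm", "data": {
  "deltas": [0,0,-0.03,0,0,0,0.1,0,0,-0.07,0,0,0,0.1,0,0,-0.11,0,0,0,0.1,0,0,-0.15,0,0,0,0.1,0,0,-0.16,0,0,0,0.1,0,0,-0.16,0,0,0,0.1,0,0,-0.16,0,0,0,0.1]
}}

```text
t: 19.82
tool_pos: [0.4346, -0.0999, 0.3528]
orientation: [-3.14, 0.0, 0.005]
force: [-0.1, -1.3, -1.5]
opening: 0.0215
gripper_force: 30.0
```

Run:
```python
from h import *
s=robot.read_state();print(s["tool_pos"],s["orientation"],s["force"])
i,d,W=cloud("scene"); save(i,"scene5")
P=W.reshape(-1,3)
q=P[(np.hypot(P[:,0]-.437,P[:,1]+.099)<.05)&(P[:,2]>.09)]
for z in np.arange(.15,.35,.02):
    b=q[abs(q[:,2]-z)<.01]
    if len(b):print(z.round(3),((b.max(0)+b.min(0))/2).round(4),np.ptp(b,axis=0).round(3),len(b))
print("tip",np.percentile(q[:,2],[0,1,3]))
```

```text
[ 0.43458394 -0.09994076  0.35279811] [-3.14045454e+00  4.00078225e-04  5.12581453e-03] [-0.07000633 -1.32972101 -1.5360961 ]
0.17 [ 0.4411 -0.1011  0.1707] [0.022 0.03  0.019] 114
0.19 [ 0.4386 -0.1001  0.19  ] [0.029 0.034 0.02 ] 154
0.21 [ 0.4392 -0.101   0.21  ] [0.028 0.032 0.02 ] 163
0.23 [ 0.4355 -0.101   0.23  ] [0.035 0.032 0.02 ] 235
0.25 [ 0.4403 -0.102   0.2499] [0.018 0.028 0.02 ] 51
0.27 [ 0.4365 -0.1011  0.27  ] [0.01  0.009 0.02 ] 48
0.29 [ 0.4366 -0.1005  0.2899] [0.01 0.01 0.02] 50
0.31 [ 0.4356 -0.1001  0.3102] [0.011 0.01  0.019] 51
0.33 [ 0.4371 -0.1017  0.3302] [0.021 0.022 0.019] 81
tip [0.16144267 0.17094686 0.18527102]
```

>>> {"op": "move_arm", "data": {
  "deltas": [0.04,0.02,0,0,0,0,0.1,0.075,0.06,0,0,0,0,0.1,0.11,0.1,0,0,0,0,0.1,0.14,0.14,0,0,0,0,0.1,0.155,0.185,0,0,0,0,0.1,0.155,0.215,0,0,0,0,0.1,0.155,0.215,0,0,0,0,0.1,0.155,0.215,0,0,0,0,0.1,0.155,0.215,0,0,0,0,0.1]
}}

```text
t: 21.0
tool_pos: [0.5903, -0.314, 0.3551]
orientation: [-3.141, -0.001, 0.0]
force: [0.3, -0.0, -2.0]
opening: 0.0215
gripper_force: 30.0
```

Run:
```python
from h import *
s=robot.read_state();print(s["tool_pos"],s["orientation"],s["force"])
i,d,W=cloud("scene"); save(i,"scene6")
P=W.reshape(-1,3)
q=P[(np.hypot(P[:,0]-.59,P[:,1]+.315)<.05)&(P[:,2]>.1)]
for z in (.18,.20,.22,.27,.29):
    b=q[abs(q[:,2]-z)<.01]
    if len(b):print(z,((b.max(0)+b.min(0))/2).round(4),np.ptp(b,axis=0).round(3),len(b))
def box(c,r,z0,z1):
        q=P[(np.hypot(P[:,0]-c[0],P[:,1]-c[1])<r)&(P[:,2]>z0)&(P[:,2]<z1)];return (((q.max(0)+q.min(0))/2).round(4),np.ptp(q,axis=0).round(3)) if len(q) else None,len(q)
print("tray cores",box((.53,.297),.06,.1,.115),box((.5,.17),.06,.113,.13))
print("small rim",box((.59,-.314),.05,.07,.082))
```

```text
[ 0.59028097 -0.31404949  0.35508153] [-3.14126820e+00 -1.42010111e-03  9.51063159e-05] [ 0.28658749 -0.0258915  -1.99509569]
0.18 [ 0.5949 -0.3139  0.1799] [0.027 0.033 0.02 ] 212
0.2 [ 0.5964 -0.3145  0.2001] [0.022 0.033 0.02 ] 198
0.22 [ 0.5943 -0.3146  0.22  ] [0.027 0.033 0.02 ] 230
0.27 [ 0.5914 -0.3139  0.27  ] [0.01  0.009 0.02 ] 66
0.29 [ 0.5923 -0.3145  0.29  ] [0.008 0.009 0.02 ] 69
tray cores ((array([0.5295, 0.2962, 0.106 ]), array([0.037, 0.042, 0.012])), 165) ((array([0.502 , 0.1715, 0.1196]), array([0.054, 0.051, 0.013])), 281)
small rim ((array([ 0.5924, -0.3146,  0.0744]), array([0.055, 0.054, 0.009])), 312)
```

View pics/scene6.png

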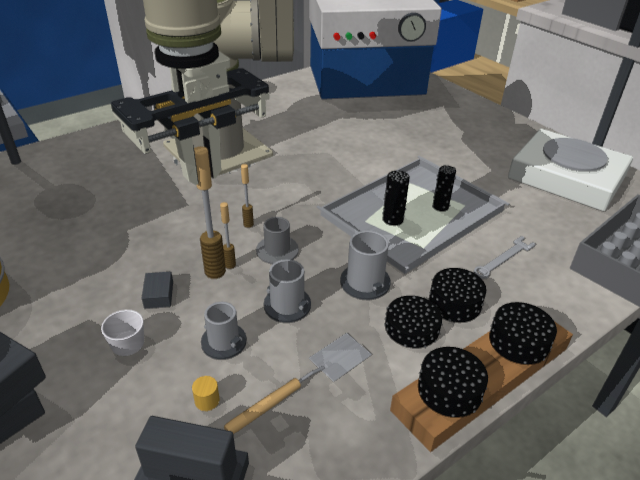

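Both cores stand in the tray at (397,198) and (445,188), and the brush hangs straight above the small mould. Now I scrub it.

>>> {"op": "move_arm", "data": {
  "deltas": [0,0,0.05,0,0,0,0.1,0,0,0.08,0,0,0,0.1,0,0,0.11,0,0,0,0.1,0,0,0.14,0,0,0,0.1,0,0,0.153,0,0,0,0.1,0,0,0.155,0,0,0,0.1,0,0,0.155,0,0,0,0.1,0,0,0.155,0,0,0,0.1]
}}

```text
t: 22.05
tool_pos: [0.5909, -0.3156, 0.2019]
orientation: [3.14, -0.0, 0.003]
force: [-0.6, -0.3, -1.2]
opening: 0.0216
gripper_force: 30.0
```

>>> {"op": "move_arm", "data": {
  "deltas": [0,0,0.003,0,0,0,0.1,0,0,0.003,0,0,0,0.1,0,0,0.003,0,0,0,0.1,0,0,-0.03,0,0,0,0.1,0,0,-0.06,0,0,0,0.1,0,0,-0.066,0,0,0,0.1,0,0,-0.066,0,0,0,0.1,0,0,-0.03,0,0,0,0.1,0,0,-0.005,0,0,0,0.1,0,0,0.003,0,0,0,0.1,0,0,0.003,0,0,0,0.1,0,0,0.003,0,0,0,0.1]
}}

```text
t: 23.55
tool_pos: [0.5899, -0.3148, 0.1963]
orientation: [-3.141, 0.0, 0.001]
force: [-0.5, 0.3, 1.3]
opening: 0.0214
gripper_force: 30.0
```

>>> {"op": "move_arm", "data": {
  "deltas": [0,0,-0.04,0,0,0,0.1,0,0,-0.08,0,0,0,0.1,0,0,-0.12,0,0,0,0.1,0,0,-0.14,0,0,0,0.1,0,-0.04,-0.14,0,0,0,0.1,-0.005,-0.09,-0.14,0,0,0,0.1,-0.01,-0.13,-0.14,0,0,0,0.1,-0.01,-0.142,-0.14,0,0,0,0.1,-0.01,-0.142,-0.14,0,0,0,0.1,-0.01,-0.142,-0.14,0,0,0,0.1,-0.01,-0.142,-0.14,0,0,0,0.1]
}}

```text
t: 24.92
tool_pos: [0.5802, -0.1744, 0.3367]
orientation: [3.142, -0.003, -0.001]
force: [-0.3, 0.1, -1.6]
opening: 0.0213
gripper_force: 30.0
```

```bash
cat > chk.py <<'E'
from h import *
import sys
c=(float(sys.argv[1]),float(sys.argv[2]));zr=float(sys.argv[3])
s=robot.read_state();print(s["tool_pos"],s["orientation"],s["force"])
i,d,W=cloud("scene"); save(i,sys.argv[4])
P=W.reshape(-1,3)
def box(c,r,z0,z1):
        q=P[(np.hypot(P[:,0]-c[0],P[:,1]-c[1])<r)&(P[:,2]>z0)&(P[:,2]<z1)];return (((q.max(0)+q.min(0))/2).round(4),np.ptp(q,axis=0).round(3)) if len(q) else None,len(q)
for z in(.17,.19,.24,.26): print("br",box(c,.03,z-.01,z+.01))
print("rim",box(c,.05,zr-.006,zr+.006))
print("tray cores",box((.53,.297),.06,.1,.115),box((.5,.17),.06,.113,.13))
E
python3 chk.py .581 -.1725 .09 s7
```

```text
[ 0.58015206 -0.17438076  0.33671937] [ 3.14158065e+00 -2.66308999e-03 -9.09873747e-04] [-0.3499147   0.09069136 -1.61731171]
br ((array([ 0.5822, -0.1755,  0.1701]), array([0.031, 0.033, 0.019])), 186)
br ((array([ 0.5834, -0.175 ,  0.1899]), array([0.027, 0.034, 0.02 ])), 179)
br ((array([ 0.5826, -0.1754,  0.2401]), array([0.006, 0.009, 0.019])), 50)
br ((array([ 0.58  , -0.1759,  0.2601]), array([0.011, 0.009, 0.02 ])), 60)
rim ((array([ 0.5823, -0.1729,  0.0888]), array([0.066, 0.064, 0.01 ])), 325)
tray cores ((array([0.5302, 0.2958, 0.106 ]), array([0.039, 0.039, 0.012])), 165) ((array([0.5024, 0.1714, 0.1194]), array([0.051, 0.049, 0.013])), 279)
```

>>> {"op": "move_arm", "data": {
  "deltas": [0,-0.002,0.04,0,0,0,0.1,0,-0.002,0.08,0,0,0,0.1,0,-0.002,0.11,0,0,0,0.1,0,-0.002,0.13,0,0,0,0.1,0,-0.002,0.137,0,0,0,0.1,0,-0.002,0.138,0,0,0,0.1,0,-0.002,0.138,0,0,0,0.1,0,-0.002,0.138,0,0,0,0.1]
}}

```text
t: 25.98
tool_pos: [0.5809, -0.1714, 0.2005]
orientation: [3.141, -0.0, 0.003]
force: [0.3, 0.5, -1.1]
opening: 0.0218
gripper_force: 30.0
```

>>> {"op": "move_arm", "data": {
  "deltas": [0,0,-0.03,0,0,0,0.1,0,0,-0.065,0,0,0,0.1,0,0,-0.081,0,0,0,0.1,0,0,-0.081,0,0,0,0.1,0,0,-0.05,0,0,0,0.1,0,0,-0.02,0,0,0,0.1,0,0,-0.003,0,0,0,0.1,0,0,0,0,0,0,0.1,0,0,0,0,0,0,0.1,0,0,0,0,0,0,0.1]
}}

```text
t: 27.22
tool_pos: [0.5809, -0.1714, 0.2005]
orientation: [3.141, -0.0, 0.003]
force: [-0.3, -0.7, -0.7]
opening: 0.0216
gripper_force: 30.0
```

>>> {"op": "move_arm", "data": {
  "deltas": [0,0,-0.04,0,0,0,0.1,0,0,-0.08,0,0,0,0.1,0,0,-0.12,0,0,0,0.1,0,0,-0.15,0,0,0,0.1,0.01,-0.04,-0.15,0,0,0,0.1,0.02,-0.09,-0.15,0,0,0,0.1,0.036,-0.14,-0.15,0,0,0,0.1,0.036,-0.16,-0.15,0,0,0,0.1,0.036,-0.16,-0.15,0,0,0,0.1,0.036,-0.16,-0.15,0,0,0,0.1,0.036,-0.16,-0.15,0,0,0,0.1]
}}

```text
t: 28.6
tool_pos: [0.6161, -0.0127, 0.3493]
orientation: [3.141, -0.003, 0.0]
force: [0.8, -0.1, -2.0]
opening: 0.0218
gripper_force: 30.0
```

```bash
python3 chk.py .618 -.011 .104 s8
```

```text
[ 0.61613776 -0.01272781  0.34932039] [ 3.14117938e+00 -3.23462760e-03  3.23945646e-04] [ 0.83196114 -0.12451012 -2.02276318]
br ((array([ 0.6178, -0.015 ,  0.1709]), array([0.031, 0.032, 0.018])), 143)
br ((array([ 0.6161, -0.0154,  0.19  ]), array([0.033, 0.03 , 0.02 ])), 173)
br ((array([ 0.6163, -0.0136,  0.2401]), array([0.033, 0.033, 0.02 ])), 205)
br ((array([ 0.6167, -0.0143,  0.26  ]), array([0.009, 0.01 , 0.02 ])), 52)
rim ((array([ 0.62  , -0.0111,  0.1025]), array([0.075, 0.075, 0.009])), 339)
tray cores ((array([0.5289, 0.2945, 0.1059]), array([0.039, 0.04 , 0.012])), 163) ((array([0.5028, 0.1702, 0.1194]), array([0.051, 0.049, 0.013])), 285)
```

>>> {"op": "move_arm", "data": {
  "deltas": [0.003,-0.003,0.04,0,0,0,0.1,0.003,-0.003,0.08,0,0,0,0.1,0.003,-0.003,0.115,0,0,0,0.1,0.003,-0.003,0.14,0,0,0,0.1,0.003,-0.003,0.15,0,0,0,0.1,0.003,-0.003,0.151,0,0,0,0.1,0.003,-0.003,0.151,0,0,0,0.1,0.003,-0.003,0.151,0,0,0,0.1]
}}

```text
t: 29.65
tool_pos: [0.6201, -0.0083, 0.1997]
orientation: [3.141, -0.0, 0.004]
force: [0.5, -0.4, -0.7]
opening: 0.0213
gripper_force: 30.0
```

>>> {"op": "move_arm", "data": {
  "deltas": [0,0,-0.03,0,0,0,0.1,0,0,-0.07,0,0,0,0.1,0,0,-0.095,0,0,0,0.1,0,0,-0.095,0,0,0,0.1,0,0,-0.05,0,0,0,0.1,0,0,-0.02,0,0,0,0.1,0,0,-0.003,0,0,0,0.1,0,0,0,0,0,0,0.1,0,0,0,0,0,0,0.1,0,0,0,0,0,0,0.1]
}}

```text
t: 30.9
tool_pos: [0.62, -0.0082, 0.1996]
orientation: [3.141, -0.0, 0.003]
force: [0.5, 0.2, -1.8]
opening: 0.0215
gripper_force: 30.0
```

>>> {"op": "move_arm", "data": {
  "deltas": [0,0,-0.04,0,0,0,0.1,0,0,-0.08,0,0,0,0.1,0,0,-0.12,0,0,0,0.1,0,0,-0.15,0,0,0,0.1,-0.04,0.02,-0.15,0,0,0,0.1,-0.08,0.04,-0.15,0,0,0,0.1,-0.13,0.065,-0.15,0,0,0,0.1,-0.17,0.085,-0.15,0,0,0,0.1,-0.185,0.09,-0.15,0,0,0,0.1,-0.185,0.09,-0.15,0,0,0,0.1,-0.185,0.09,-0.15,0,0,0,0.1,-0.185,0.09,-0.15,0,0,0,0.1]
}}

```text
t: 32.4
tool_pos: [0.4348, -0.0978, 0.3481]
orientation: [-3.141, -0.001, 0.0]
force: [0.8, 0.5, -1.8]
opening: 0.0217
gripper_force: 30.0
```

```bash
python3 chk.py .435 -.099 .07 s9
```

```text
[ 0.4348035  -0.09783324  0.34812249] [-3.14146177e+00 -8.31304217e-04  1.37330391e-04] [ 0.77894178  0.48657141 -1.75504641]
br ((array([ 0.4389, -0.0992,  0.1701]), array([0.03 , 0.032, 0.02 ])), 134)
br ((array([ 0.438 , -0.0986,  0.1901]), array([0.029, 0.033, 0.02 ])), 161)
br ((array([ 0.434 , -0.0986,  0.24  ]), array([0.037, 0.033, 0.02 ])), 174)
br ((array([ 0.4358, -0.0997,  0.2598]), array([0.012, 0.007, 0.019])), 43)
rim ((array([ 0.4364, -0.0993,  0.0685]), array([0.055, 0.055, 0.009])), 196)
tray cores ((array([0.5288, 0.2952, 0.1062]), array([0.038, 0.039, 0.012])), 166) ((array([0.5013, 0.1704, 0.1194]), array([0.052, 0.049, 0.012])), 284)
```

Aligned. I lower it to the stand floor (TCP ≈ 0.196).

>>> {"op": "move_arm", "data": {
  "deltas": [0,0,0.05,0,0,0,0.1,0,0,0.09,0,0,0,0.1,0,0,0.12,0,0,0,0.1,0,0,0.14,0,0,0,0.1,0,0,0.149,0,0,0,0.1,0,0,0.151,0,0,0,0.1,0,0,0.152,0,0,0,0.1,0,0,0.152,0,0,0,0.1]
}}

```text
t: 33.45
tool_pos: [0.4348, -0.0983, 0.197]
orientation: [3.141, -0.0, 0.002]
force: [-0.7, -0.3, -2.4]
opening: 0.0216
gripper_force: 30.0
```

>>> {"op": "move_arm", "data": {
  "deltas": [0,0,0.001,0,0,0,0.1,0,0,0.001,0,0,0,0.3,0,0,0.001,0,0,0,0.5,0,0,0.001,0,0,0,0.5,0,0,0.001,0,0,0,0.5,0,0,-0.04,0,0,0,0.5,0,0,-0.09,0,0,0,0.5,0,0,-0.14,0,0,0,0.5,0.04,-0.06,-0.15,0,0,0,0.5,0.04,-0.12,-0.15,0,0,0,0.5,0.04,-0.16,-0.15,0,0,0,0.5,0.04,-0.16,-0.15,0,0,0,0.5]
}}

```text
t: 34.95
tool_pos: [0.4741, 0.0646, 0.3461]
orientation: [-3.141, -0.007, 0.0]
force: [0.2, -0.5, 0.6]
opening: 0.0468
gripper_force: 0.0
```

```bash
python3 chk.py .435 -.099 .07 s10
```

```text
[0.47408443 0.06463055 0.34610561] [-3.14095447e+00 -7.06746980e-03  2.69530166e-04] [ 0.24860818 -0.50503451  0.60837351]
br ((array([ 0.4395, -0.0991,  0.1702]), array([0.014, 0.022, 0.019])), 54)
br ((array([ 0.4394, -0.1011,  0.1901]), array([0.015, 0.018, 0.019])), 95)
br ((array([ 0.4354, -0.0999,  0.2315]), array([0.018, 0.018, 0.003])), 36)
br (None, 0)
rim ((array([ 0.4386, -0.0995,  0.07  ]), array([0.056, 0.053, 0.012])), 207)
tray cores ((array([0.5282, 0.2946, 0.1066]), array([0.04 , 0.039, 0.013])), 168) ((array([0.5018, 0.1701, 0.1196]), array([0.051, 0.049, 0.013])), 284)
```

View pics/s10.png

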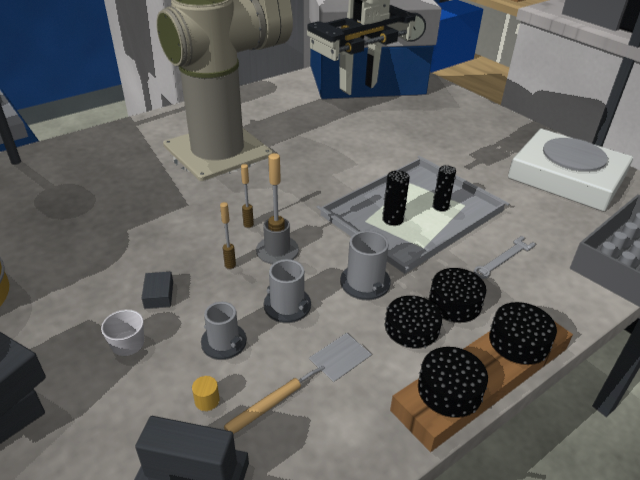

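The brush stands upright in the stand at (275,200), both cores are in the tray at (397,198) and (445,188), and the moulds and bystanders are in place. The arm is clear, so I'm handing in.

```bash
python3 -c "
from plant import robot
print(robot.close_job())"
```

```text
the job is handed in; nothing more can be done
None
```

I handed the job in at about 35 s, but the hand-in gave no verdict. The small and medium cores (the only two there) stand in the tray, the three moulds were scrubbed in order, and the brush is back in its stand.

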